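# Unpin the nest plate and lay it in the tray

## Robot

A 6-joint arm with a two-finger parallel gripper is mounted at the origin on a cart in front of the work surface, level with it; the furniture and walls round the work are solid. World frame = base frame: x ahead of the robot, y to its left, z up, the work surface at z = 0. Lengths are in mm, angles in rad, forces in N, time in s.
With the tool pointing down it reaches from about 275 to 750 mm from the base axis. Payload 10.2 kg.
Tool frame: the origin (TCP) lies on the front face of the gripper's body, between the roots of the fingers; the fingertips stand 73 mm ahead of it and the grasp point (between the pads) lies ctrl.grip_depth ahead of it (ctrl.grip_depth is the distance from the TCP to the grasp point, in mm); z points along the fingers, y is the direction in which the jaws open and shut (so a half turn about z gives the same grasp; the last joint's range is limited). The gripper opens to 85 mm and grips with 20 to 120 N. Pads are 22 mm wide; open, the fingers measure 114 mm over their backs; the gripper's body (76 mm by 85 mm) begins 54 mm behind the grasp point. The pads swing forward as they close: fully open they stand 13 mm farther back than shut.
Start: joints at [0.964, 0.313, 1.498, -0, 1.331, -0.223], TCP at [196.598, 486.807, 303.894] pointing down, gripper open.
Joint ranges: [-2.94, 2.94], [-0.97, 2.17], [0.19, 2.56], [-1.23, 4.37], [0.02, 3.11], [-2.88, 2.88]. Speed limits (rad/s): [2.39, 2.39, 3.01, 3.14, 3.14, 3.14].

## Interface

Orientations are given as a unit quaternion [w, x, y, z].
In Python, from rig import readout, capture, ctrl, nets gives the robot as it stands. The module is installed in compiled form; this text tells all that it offers.
- The arm moves only by the tool apply_moves, never from a script. Its argument "targets" is a list of rows, each a list of 4 numbers: the shift along the tool's x, y, z in cm, then the turn about the tool's z in degrees. A call has 1 to 8 rows; each row shifts and turns the commanded pose from where the row before left it, along the tool's axes as they then stand; what a row does not reach is not made up. A row lasts 1/10 s, in which the tool goes at most 50 mm and 8.59 degrees, less where a joint would pass 70% of its speed; a pose out of reach is approached as far as the arm can. A call with a gripper value outside its range is refused whole. "grip" is the finger opening in cm, from 0 to 8.54, set as the call begins (left out, the last holds). The fingers move at their own pace and stop on an object; "force" is the grip in N (left out, the last holds). Time passes only in rows, so rows that do not move let the fingers close. It gives the time, the measured TCP pose, the force and the opening at its end, in the units of the state.
- readout.sense(): the state, without advancing time (a new reading comes with each control period).
- capture(name): name is "scene" or "side" or "wrist"; returns a dict with "img" (420x560x3 uint8, red, green, blue), "fov_y" (degrees; the focal length in pixels is half the picture's height over the tangent of half this angle, whatever the lens; pixels are square), "cx", "cy" (the principal point, pixels), "eye" and "rotation" of the camera in the world. Camera axes: x right, y down, z forward; pixel columns grow to the right and rows downward; lengths in mm; the calibration is good to about 2 mm. A picture is of the moment at which its call begins. There is no depth.
- ctrl.finish_job(): hands the job in, once; it reports no verdict.
Trained networks look in the newest picture that a camera, given by its name, has taken for a name from the list of things; names that differ only in an ending like _2 or _b are one class to them, and where a whole thing is asked for, a point or a joint stands for the part that bears it (a point fixed in the world has none). Each returns a list of dicts, best first, with "score" (0 to 1); they miss things now and then, are a little off and sometimes report something else, mostly with a low value. They report only what shows in the picture. A call takes as long as a camera call.
- nets.boxes_of(camera, target): "location" ([column, row] as shares, 0 to 1, of the picture: columns of its width, rows of its height, amid what is visible of it).
The state is a dict: "time_s": time; "joints": joint angles; "dq": joint speeds; "tau": joint torques, N m; "eef_pos": TCP position; "ee_rot": TCP orientation; "force": force on the tool from outside, world axes, zero at the start; "wrist_torque": the same for the moment, N m; "grip_width": opening from 0.0 (shut) to 1.0 (fully open).
Only numpy, scipy, OpenCV 4.12 (cv2) and the standard library are available. Lean on these libraries where they do the work, as an engineer would, in place of code of your own. Each camera call takes 0.05 s, during which the arm holds its last target.

## Task

The changeover nest plate is locked in its guide by the sprung index plunger with the red T-knob. Pull the knob up, twist it clockwise and feel for the shallow rest notch in its collar, so that the plunger drops into the notch and stays latched open when you let go; then take the plate by its black handle, slide it straight out of the guide and set it down gently, flat and handle up, in the blue tray. Do not force the plate against the pin, leave the plunger latched open, and leave the parts lying around undisturbed.

Things in the scene. Friction and masses are not known exactly. Their poses are not given: they have to be found in the camera images.
- knob_grip (a point): Centre of the red T-knob's bar, on the plunger's vertical axis, 86 mm above the bench when locked. Bar 52 mm long, 14 mm thick, 12 mm high; this point's y axis runs along the bar, z up; it moves with the knob. Under the bar a stem 18 mm wide down to 74 mm above the bench, then 11 mm; below that a fixed brass collar of radius 20 mm, its rim 52 mm above the bench.
- plunger_lift (a joint): Lift of the plunger in m: 0 = locked (pin 8 mm deep in the plate's hole), 0.017 = upper end stop. The spring pulls it down with 6.3 N at 0, 14 N at the top. The knob's cross pin starts in a deep slot of the collar; it clears the rim above 0.013 and lies at about 0.010 in the rest notch. Let go on the flat rim it stands at about 0.0125, not latched; over the slot it snaps shut.
- knob_turn (a joint): Turn of the T-knob, rad, positive clockwise seen from above; about 0 at the start. It turns easily (under 0.05 N m), only while the plunger is above 0.0125. The middle of the rest notch lies anywhere from 0.60 to 1.26, different every time, only to be felt. The flat rim begins 0.40 before it and runs 1.6 past it, so at 1.45 the cross pin is always beyond the notch, over flat rim.
- plunger: The whole plunger with pin, T-knob and cross pin; origin on its axis, level with the bench when locked. The rest notch is 2.5 mm deep and steep-sided: a pin let down within 0.15 rad of its middle drops in; dragged along the rim under the spring (fingers holding the bar only lightly, so that it can slip down), it clicks in and then resists turning.
- fixture_mouth (a point): The fixed fixture: middle of the front end of the guide channel, on its floor 10 mm above the bench. Its x axis points into the guide (the plate comes out along -x), y across, z up. The plunger axis lies 62 mm in along +x; a bridge 44 mm long (x), 90 mm wide, top 34 mm above the bench, spans the plate there. Rails 8 mm high, 53 mm apart, guide the plate from the mouth to 86 mm in.
- carrier: The nest plate: aluminium, 120 x 50 x 10 mm, 0.2 to 0.4 kg, origin at the underside of the plate in the middle of its 11 mm index hole (the pin is 8 mm). x points along the plate; it reaches from -106 to +14 mm in x and +-25 mm in y. It lies on the guide floor 10 mm above the bench. Two steel nest blocks 14 mm high stand at its front end (x -101 to -86 mm).
- carrier_grip (a point): Grip point on the plate's upright black handle, a fin 12 mm thick (across y), 36 mm long (along x), standing from 16 to 65 mm above the plate's underside; this point lies 52 mm above the plate's underside and 62 mm ahead (-x) of the hole, on the plate's midline. Axes as the plate's.
- tray_in (a point): The blue tray (fixed): centre of its inner floor, 4 mm above the bench. Inside 164 mm along x and 104 mm along y, walls 4 mm thick, rim 22 mm above the bench.
- tray: The same blue tray; origin under its centre, on the bench. A tall bowl feeder stands left of it, a clamp nest behind it; an upright column stands left of the feeder, near the robot's start.
- bush_flanged: Bystander: steel flanged bush 30 x 30 x 28 mm, origin under its centre.
- ring_steel: Bystander: steel ring 36 x 36 x 12 mm, origin under its centre.
- bush_brass: Bystander: brass bush 18 x 18 x 22 mm, origin under its centre.
- plug_gauge: Bystander: plug gauge with black grip, 22 x 122 x 15 mm, origin under its centre.
- hex_key_5: Bystander: black hex key 32 x 90 x 4 mm, origin under its centre.
- tweezers: Bystander: steel tweezers 16 x 120 x 16 mm, origin under its centre.

How it is judged (in metres and radians):
On the way, in this order (a step that is already met when the one before it is completed fails the run):
1. the plunger is latched open in its rest notch and the knob let go, the plate still in the guide (value of joint plunger_lift between 0.0085 and 0.0118 m and value of joint knob_turn above 0.4 rad and contact force between the fingers and plunger below 0.2 N and x of carrier in the frame of fixture_mouth above 0.055 m), for 0.3 s.
2. the plate has been slid out of the guide (x of carrier in the frame of fixture_mouth below 0 m), for 0.1 s.
At the end, for the whole second after the job is handed in: The nest plate lies flat (within 0.06 rad) on the floor of the blue tray (within 4 mm), handle up, inside the rim, at rest and released; the plunger is still latched in its rest notch (lift 8.5 to 11.8 mm) (z of carrier_grip in the frame of tray_in below 0.056 m and angle between carrier's own z axis and vertical below 0.06 rad and x of carrier_grip in the frame of tray_in between -0.075 and 0.075 m and y of carrier_grip in the frame of tray_in between -0.04 and 0.04 m and linear speed of carrier below 0.02 m/s and contact force between the fingers and carrier below 0.1 N and value of joint plunger_lift between 0.0085 and 0.0118 m); the robot touches nothing.
It fails at once if the plate is forced against the index pin (over 40 N) (contact force between carrier and plunger above 40 N).
It fails at once if the plate is slammed into the tray (over 100 N) (contact force between carrier and tray above 100 N).
It fails at once if the plate is dropped from more than about 13 mm (contact force between the fingers and carrier below 0.1 N and x of carrier in the frame of fixture_mouth below 0 m and linear speed of carrier above 0.5 m/s).
It fails at once if a bystander part is pushed by more than 30 mm (distance of any of bush_flanged, ring_steel, bush_brass, plug_gauge, hex_key_5, tweezers from where it was at the start of the episode above 0.03 m).
It also fails if it takes over 67 s, if anything falls off the work surface, if the arm or the gripper's body presses on something with over 40 N, if the wrist force passes 120 N, or if a joint passes its speed limit or range.

## Working session

There is one attempt and no reset: what is moved stays moved. The work goes in short steps, Python scripts to look and compute and a tool call to move; the robot and the scene stay as the last step left them, time stands still between calls to the robot, and variables do not carry over. Pictures are saved under pics/ and viewed, and the job is handed in when it is done.

Besides the shell and the picture viewer there is one more tool, called as a command line: name --pt "numbers of a row" for each row, then --argument value for the rest. apply_moves: Moves the arm, as the interface text tells. Its arguments: {"type":"object","properties":{"targets":{"type":"array"},"grip":{"type":"number"},"force":{"type":"number"}},"required":["targets"]}

```bash
mkdir -p pics; ls
cat > h.py <<'E'
import numpy as np, cv2
from rig import readout, capture, ctrl, nets
def snap(cam,fn):
    c=capture(cam); cv2.imwrite('pics/'+fn,cv2.cvtColor(c['img'],cv2.COLOR_RGB2BGR)); return c
def K(c):
    H=c['img'].shape[0]; return H/2/np.tan(np.radians(c['fov_y'])/2)
def ray(c,u,v):
    f=K(c); d=np.array([(u-c['cx'])/f,(v-c['cy'])/f,1]); return np.array(c['eye']),np.array(c['rotation'])@d
def atz(c,u,v,z):
    e,d=ray(c,u,v); return e+d*(z-e[2])/d[2]
def proj(c,p):
    q=np.array(c['rotation']).T@(np.array(p)-np.array(c['eye'])); f=K(c); return q[0]/q[2]*f+c['cx'],q[1]/q[2]*f+c['cy']
E
python3 - <<'E'
from h import *
print(readout.sense(), ctrl.grip_depth)
for n in ['scene','side','wrist']:
    c=snap(n,n+'1.png'); print(n,c['fov_y'],c['cx'],c['cy'],c['eye'],np.array(c['rotation']).round(4).tolist())
    if n!='wrist' or 1:
      for t in ['plunger','knob_grip','carrier','carrier_grip','tray','tray_in','fixture_mouth']:
        try: print(t,[(np.round(np.array(b['location'])*[560,420],1).tolist(),round(b['score'],2)) for b in nets.boxes_of(n,t)[:2]])
        except Exception as e: print(t,e)
E
```

```text
pics
{'time_s': 0.0, 'joints': array([ 9.63601330e-01,  3.13424488e-01,  1.49843306e+00,  5.95563409e-06,
        1.33103223e+00, -2.23437658e-01]), 'dq': array([-0.00123763, -0.00150091, -0.00035035,  0.00203008,  0.0022208 ,
        0.00069022]), 'tau': array([ 2.01480134e-04, -4.12270725e+01, -2.59739524e+01, -1.57718373e-04,
        4.25507053e-03,  1.94301117e-05]), 'eef_pos': array([196.49164091, 486.65728904, 303.34959667]), 'ee_rot': array([-2.64326224e-04,  1.90704078e-01,  9.81647357e-01, -5.92256633e-04]), 'force': array([ 0.14767172,  0.69658442, -0.10840166]), 'wrist_torque': array([ 0.01281603, -0.01446729, -0.01167354]), 'grip_width': 1.0012898410956648} 53.900000000000006
scene 42.239776420833316 278.81678551741965 210.53215134630634 [-368.82876533 -684.14909356  944.92381554] [-0.3906, 0.8023, -0.4003, 0.2086]
plunger [([170.6, 226.1], 0.63), ([378.8, 242.4], 0.62)]
knob_grip [([380.5, 267.4], 0.71), ([377.4, 246.1], 0.57)]
carrier [([362.5, 280.4], 0.85)]
carrier_grip [([362.4, 279.2], 0.9)]
tray [([264.6, 256.1], 0.93), ([378.2, 268.6], 0.67)]
tray_in [([262.1, 254.9], 0.68), ([390.5, 231.1], 0.33)]
fixture_mouth [([376.8, 269.9], 0.87)]
side 42.420202566242125 278.9183992326788 202.2177287348671 [   24.17447723 -1065.13731014   618.36435523] [-0.5234, 0.8153, -0.2147, 0.123]
plunger [([346.3, 223.2], 0.61), ([349.4, 248.1], 0.55)]
knob_grip [([345.9, 245.9], 0.74)]
carrier [([324.1, 281.4], 0.58)]
carrier_grip [([322.5, 284.1], 0.68), ([346.9, 247.9], 0.27)]
tray [([239.7, 243.2], 0.73)]
tray_in [([240.4, 241.2], 0.8)]
fixture_mouth [([351.2, 249.8], 0.71), ([353.1, 281.0], 0.67)]
wrist 66.5195385128728 284.3166501450837 209.42614294696293 [119.92370526 517.85632635 371.95146376] [0.1347, 0.8178, 0.552, 0.0911]
plunger []
knob_grip []
carrier []
carrier_grip []
tray []
tray_in []
fixture_mouth []
```

```bash
cat >> h.py <<'E'
from scipy.spatial.transform import Rotation as Ro
def RM(c):
    q=np.array(c['rotation']); 
    return Ro.from_quat([q[1],q[2],q[3],q[0]]).as_matrix() if q.size==4 else q
def ray(c,u,v):
    f=K(c); d=np.array([(u-c['cx'])/f,(v-c['cy'])/f,1]); return np.array(c['eye']),RM(c)@d
def proj(c,p):
    q=RM(c).T@(np.array(p)-np.array(c['eye'])); f=K(c); return q[0]/q[2]*f+c['cx'],q[1]/q[2]*f+c['cy']
def tri(c1,p1,c2,p2):
    A=[];b=[]
    M=np.zeros((3,3));v=np.zeros(3)
    for c,p in((c1,p1),(c2,p2)):
        e,d=ray(c,*p); d=d/np.linalg.norm(d); P=np.eye(3)-np.outer(d,d); M+=P; v+=P@e
    return np.linalg.solve(M,v)
E
python3 - <<'E'
import cv2
for n in ['scene','side']:
    i=cv2.imread(f'pics/{n}1.png'); 
    c=i[170:330,190:430]; cv2.imwrite(f'pics/{n}1z.png',cv2.resize(c,None,fx=3.3,fy=3.3,interpolation=cv2.INTER_CUBIC))
E
```

```text
(no output)
```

View pics/scene1.png

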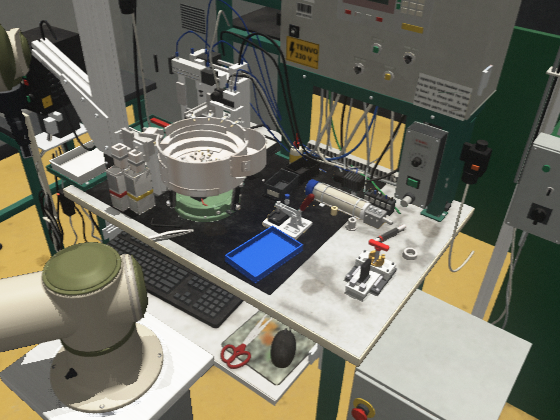

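View pics/side1.png

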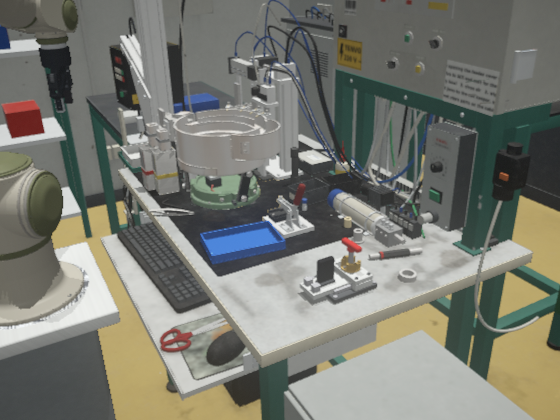

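View pics/wrist1.png

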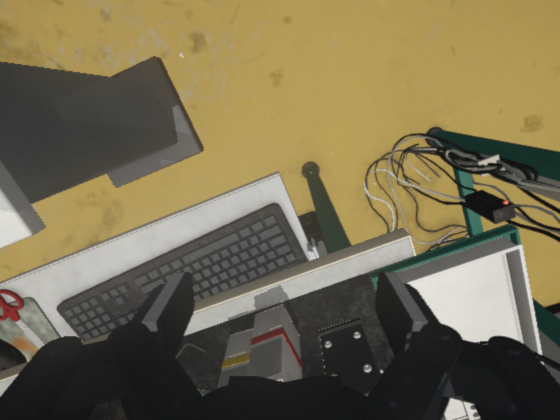

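```bash
ls pics
```

```text
scene1.png
scene1z.png
side1.png
side1z.png
wrist1.png
```

View pics/scene1z.png

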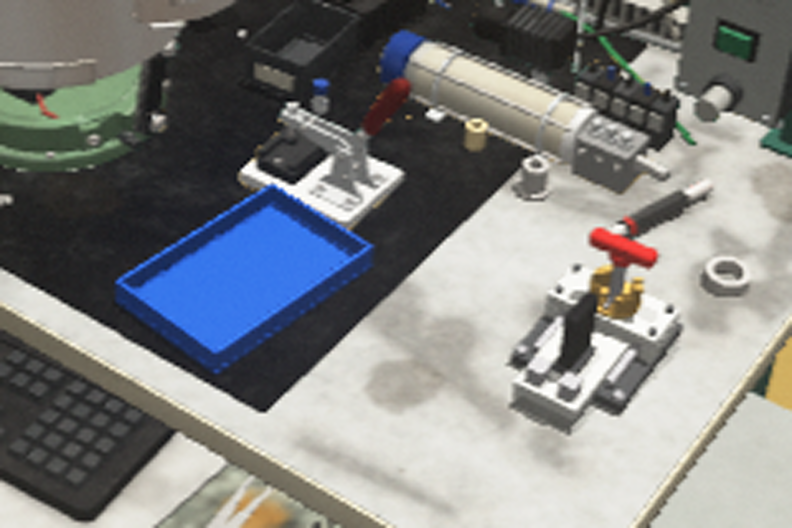

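View pics/side1z.png

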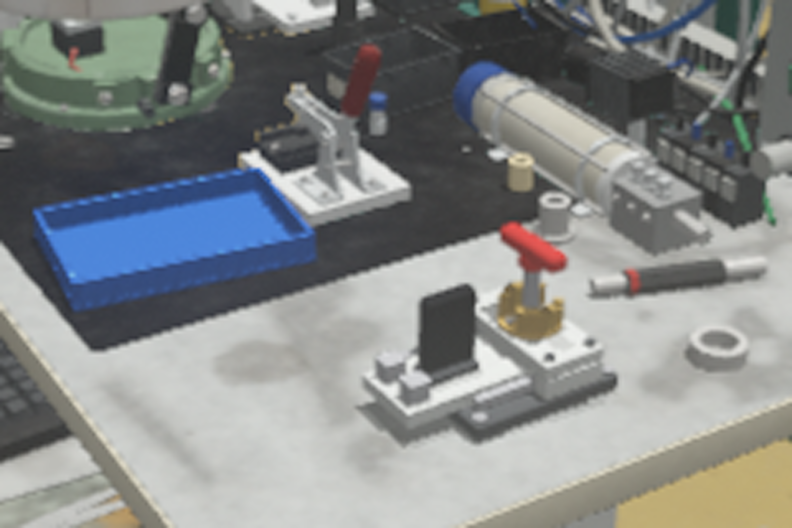

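Run:
```python
from h import *
s=capture('scene'); d=capture('side')
z=lambda u,v:(190+(u+.5)/3.3-.5,170+(v+.5)/3.3-.5)
def T(n,a,b): 
    p=tri(s,z(*a),d,z(*b)); print(n,p.round(1), np.round(np.array(proj(s,p))-z(*a),1), np.round(np.array(proj(d,p))-z(*b),1))
T('knobc',(623,246),(533,247))
for n,a in (('barL',(597,236)),('barR',(650,258))): print(n,atz(s,*z(*a),86).round(1))
for n,a in (('barL',(510,232)),('barR',(556,262)),('c',(533,247))): print(n,atz(d,*z(*a),86).round(1))
# handle top z=75 : corners
for n,a in (('hF',(570,313)),('hB',(592,293))): print(n,atz(s,*z(*a),75).round(1))
for n,a in (('hF',(428,296)),('hB',(470,288))): print(n,atz(d,*z(*a),75).round(1))
# tray rim corners z=22 
for n,a in (('L',(117,285)),('B',(273,187)),('R',(373,243)),('F',(217,360))): print('tray',n,atz(s,*z(*a),22).round(1))
for n,a in (('L',(35,210)),('B',(258,170)),('R',(315,235)),('F',(72,285))): print('tray',n,atz(d,*z(*a),22).round(1))
```

```text
knobc [ 588.3 -303.5   85.1] [ 0.1 -0.2] [-0.1  0.2]
barL [ 584.7 -283.4   86. ]
barR [ 586.7 -326.    86. ]
barL [ 586.9 -281.8   86. ]
barR [ 589.2 -325.9   86. ]
c [ 588.1 -304.2   86. ]
hF [ 510.8 -303.8   75. ]
hB [ 538.9 -306.    75. ]
hF [ 513.4 -304.4   75. ]
hB [ 539.5 -309.4   75. ]
tray L [379.9   8.9  22. ]
tray B [547.2 -13.9  22. ]
tray R [ 539.7 -117.7   22. ]
tray F [ 363.1 -101.2   22. ]
tray L [385.6  12.4  22. ]
tray B [550.2 -14.7  22. ]
tray R [ 538.2 -122.3   22. ]
tray F [368.6 -98.7  22. ]
```

Run:
```python
from h import *
import cv2
s=capture('scene'); d=capture('side')
for n,c in(('scene',s),('side',d)):
    i=cv2.cvtColor(c['img'],cv2.COLOR_RGB2BGR)
    x0,y0=(20,30) if n=='scene' else (90,20)
    cv2.imwrite(f'pics/{n}_f.png',cv2.resize(i[y0:y0+200,x0:x0+260],None,fx=3,fy=3,interpolation=cv2.INTER_CUBIC))
```

```text
(no output)
```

View pics/scene_f.png

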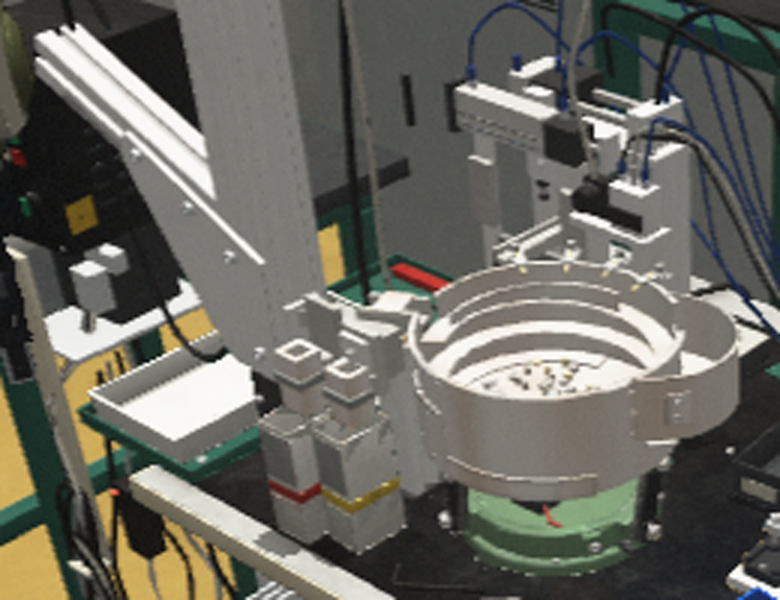

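View pics/side_f.png

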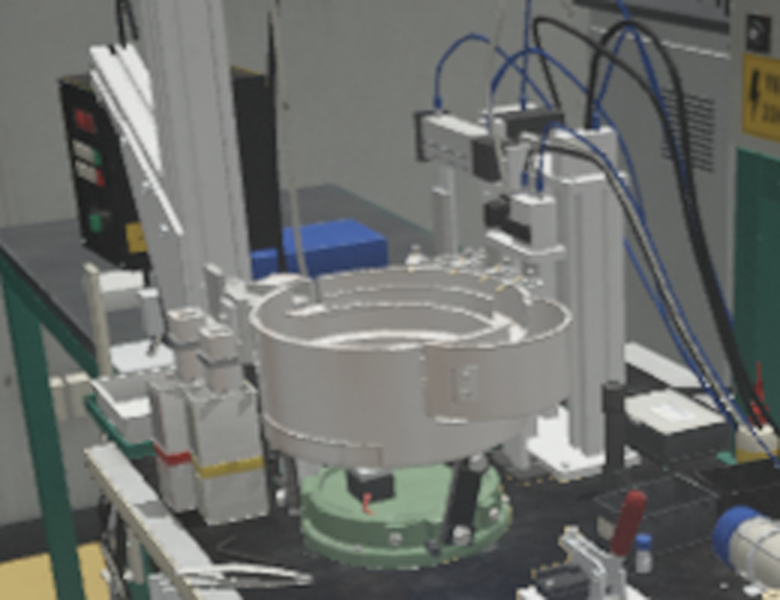

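Run:
```python
from h import *
s=capture('scene'); d=capture('side')
print(tri(s,(156,143.3),d,(173.3,123.3)),tri(s,(266.7,143),d,(280.7,126.7)))
print(atz(s,203,220,0),atz(d,225,207,0))
for p in [(156,143.3),(266.7,143)]:
  for z in(200,150,250): print(p,z,atz(s,*p,z).round())
# column bottom/left-right edges
for c,p in((s,(20+320/3,30+290/3)),(s,(20+200/3,30+200/3)),(d,(90+165/3,20+200/3)),(d,(90+245/3,20+250/3))): 
  print([atz(c,*p,z).round()[:2].tolist() for z in (0,200,300)])
```

```text
[435.71459955 285.52612487 215.66996994] [631.75181941  67.88602764 218.80866985]
[472.78446517 171.14559084   0.        ] [510.22477518 157.92721131   0.        ]
(156, 143.3) 200 [460. 312. 200.]
(156, 143.3) 150 [516. 378. 150.]
(156, 143.3) 250 [405. 245. 250.]
(266.7, 143) 200 [645.  82. 200.]
(266.7, 143) 150 [713. 133. 150.]
(266.7, 143) 250 [577.  30. 250.]
[[699.0, 744.0], [473.0, 442.0], [360.0, 290.0]]
[[763.0, 1046.0], [524.0, 680.0], [404.0, 497.0]]
[[735.0, 1707.0], [505.0, 810.0], [390.0, 362.0]]
[[742.0, 1300.0], [510.0, 535.0], [394.0, 153.0]]
```

apply_moves --pt "-1.5 -2 -1 0" --pt "-2.5 -3.3 -1 0" --pt "-2.5 -3.3 -1 0" --pt "-2.5 -3.3 -1 0" --pt "-2.5 -3.3 -1 0" --pt "-2.5 -3.3 -1 0" --pt "-1.5 -2 0 0" --grip 4.5 --force 30

```text
time_s: 2.2
eef_pos: [263.9, 236.8, 365.1]
ee_rot: [0.001, 0.191, 0.982, 0.001]
force: [0.9, 0.5, -0.3]
grip_width: 0.523
```

apply_moves --pt "-2.2 -3.1 0 0" --pt "-2.2 -3.1 0 0" --pt "-2.2 -3.1 0 0" --pt "-2.2 -3.1 0 0" --pt "-2.2 -3.1 0 0" --pt "-2.2 -3.1 0 0" --pt "-2.2 -3.1 0 0" --pt "-2.2 -3.1 0 0"

```text
time_s: 3.0
eef_pos: [333.8, -58.8, 364.1]
ee_rot: [0.0, 0.191, 0.982, -0.0]
force: [0.7, 0.5, 0.8]
grip_width: 0.525
```

```bash
cat >> h.py <<'E'
def state():
    st=readout.sense(); q=st['ee_rot']; R=Ro.from_quat([q[1],q[2],q[3],q[0]]).as_matrix(); return st,st['eef_pos'],R
def yaw(R): return np.degrees(np.arctan2(R[1,1],R[0,1]))
def plan(goal,gyaw,n,p=None,y=None):
    """rows from current to goal TCP, tool down, tool y axis at gyaw deg"""
    st,p0,R=state(); p=p0 if p is None else np.array(p,float); y=yaw(R) if y is None else y
    D=(np.array(goal)-p)/n; t=-(gyaw-y)/n; rows=[]
    for k in range(n):
        a=np.radians(y-k*t); Y=np.array([np.cos(a),np.sin(a),0]); X=np.array([np.sin(a),-np.cos(a),0])*-1
        X=np.cross(Y,[0,0,-1.]); rows.append([round(X@D/10,2),round(Y@D/10,2),round(-D[2]/10,2),round(t,2)])
    print('from',p.round(1),round(y,2)); [print(r) for r in rows]
E
python3 - <<'E'
from h import *
plan([588,-304,280],3,9)
E
```

```text
from [333.8 -58.8 364.1] 67.98
[np.float64(-3.64), np.float64(-1.47), np.float64(0.93), np.float64(7.22)]
[np.float64(-3.79), np.float64(-1.0), np.float64(0.93), np.float64(7.22)]
[np.float64(-3.89), np.float64(-0.51), np.float64(0.93), np.float64(7.22)]
[np.float64(-3.92), np.float64(-0.02), np.float64(0.93), np.float64(7.22)]
[np.float64(-3.9), np.float64(0.47), np.float64(0.93), np.float64(7.22)]
[np.float64(-3.8), np.float64(0.96), np.float64(0.93), np.float64(7.22)]
[np.float64(-3.65), np.float64(1.43), np.float64(0.93), np.float64(7.22)]
[np.float64(-3.45), np.float64(1.88), np.float64(0.93), np.float64(7.22)]
[np.float64(-3.18), np.float64(2.3), np.float64(0.93), np.float64(7.22)]
```

apply_moves --pt "-3.6 -1.5 0.9 7.2" --pt "-3.8 -1.0 0.9 7.2" --pt "-3.9 -0.5 0.9 7.2" --pt "-3.9 0 0.9 7.2" --pt "-3.9 0.5 0.9 7.2" --pt "-3.8 1.0 0.9 7.2" --pt "-3.7 1.4 0.9 7.2" --pt "-3.5 1.9 0.9 7.2"

```text
time_s: 3.8
eef_pos: [561.8, -276.3, 291.3]
ee_rot: [-0.0, 0.642, 0.767, 0.0]
force: [0.1, -0.3, 1.2]
grip_width: 0.527
```

apply_moves --pt "-3.2 2.3 0.9 7.2" --pt "0 0 0 0" --pt "0 0 0 0"

```text
time_s: 4.1
eef_pos: [589.1, -302.6, 281.8]
ee_rot: [-0.001, 0.687, 0.727, -0.0]
force: [-0.0, 1.0, -0.1]
grip_width: 0.525
```

Run:
```python
from h import *
st,p,R=state(); print(p.round(1),yaw(R),R.round(3).tolist(),st['joints'].round(2))
w=snap('wrist','w2.png'); print(w['eye'],w['fov_y'],proj(w,[588,-303.5,92]))
for t in ['knob_grip','carrier_grip']: print(t,[(np.round(np.array(b['location'])*[560,420],1).tolist(),round(b['score'],2)) for b in nets.boxes_of('wrist',t)[:2]])
```

```text
[ 589.1 -302.6  281.8] 3.253010055134542 [[-0.057, 0.998, -0.001], [0.998, 0.057, 0.001], [0.001, -0.001, -1.0]] [-0.65  0.64  1.05  0.    1.45 -0.71]
[ 584.74885157 -219.89716429  349.98886146] 66.5195385128728 (np.float64(283.15231311756054), np.float64(205.45041485161613))
knob_grip [([283.4, 200.9], 0.81)]
carrier_grip [([221.2, 183.5], 0.86)]
```

View pics/w2.png

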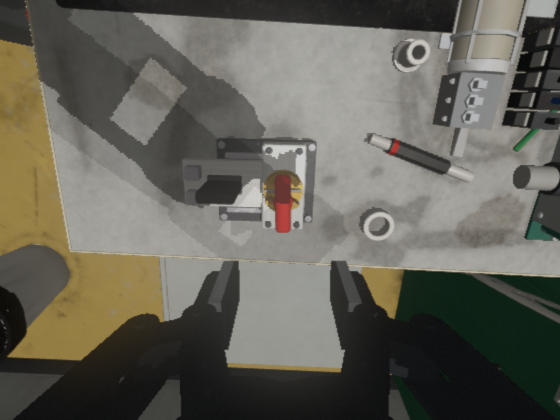

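Run:
```python
import cv2
i=cv2.imread('pics/w2.png'); cv2.imwrite('pics/w2z.png',cv2.resize(i[125:245,170:330],None,fx=5,fy=5,interpolation=cv2.INTER_CUBIC))
```

```text
(no output)
```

View pics/w2z.png

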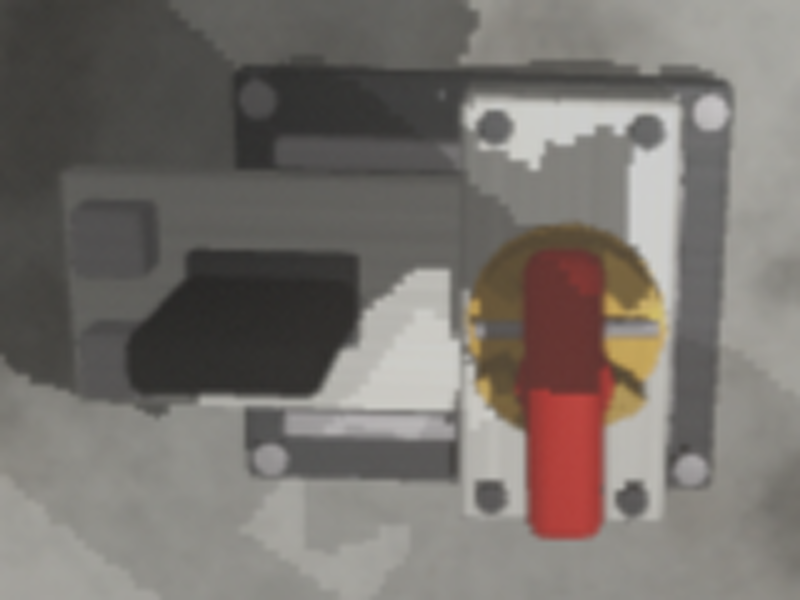

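Run:
```python
from h import *
w=capture('wrist')
z=lambda u,v:(170+(u+.5)/5-.5,125+(v+.5)/5-.5)
A=atz(w,*z(564.5,252),92);B=atz(w,*z(566,537),90);print('bar',A.round(1),B.round(1),((A+B)/2).round(1),np.linalg.norm(A-B), np.degrees(np.arctan2(*(A-B)[:2]))*-1)
P=[atz(w,*z(*p),34)[:2] for p in ((463,95),(680,95),(663,520),(463,520))]; print('bridge',np.round(P,1).tolist(),np.mean(P,0))
Q=[atz(w,*z(*p),75)[:2] for p in ((140,393),(318,393))]; print('handle near edge',np.round(Q,1).tolist())
Q=[atz(w,*z(*p),20)[:2] for p in ((63,172),(75,400),(460,172),(460,410))]; print('plate',np.round(Q,1).tolist())
```

```text
bar [ 586.1 -277.4   92. ] [ 589.3 -329.2   90. ] [ 587.7 -303.3   91. ] 51.96431812080377 3.4909280984635043
bridge [[564.9, -260.2], [607.4, -257.7], [610.9, -347.6], [568.1, -350.1]] [ 587.85935469 -303.89760531]
handle near edge [[510.7, -311.7], [543.0, -309.8]]
plate [[481.6, -282.6], [482.0, -332.5], [564.0, -277.8], [565.9, -330.0]]
```

apply_moves --pt "-0.1 -0.1 3 0" --pt "0 0 3 0" --pt "0 0 3 0" --pt "0 0 2 0" --pt "0 0 1 0" --pt "0 0 0.85 0" --pt "0 0 0 0" --pt "0 0 0 0"

```text
time_s: 5.1
eef_pos: [588.4, -303.7, 155.6]
ee_rot: [0.001, 0.687, 0.727, 0.0]
force: [-0.1, -0.3, -0.0]
grip_width: 0.527
```

Run:
```python
from h import *
st,p,R=state(); print(p.round(1),yaw(R),st['force'],st['wrist_torque'])
w=snap('side','s3.png'); i=cv2.imread('pics/s3.png'); cv2.imwrite('pics/s3z.png',cv2.resize(i[180:310,280:420],None,fx=4,fy=4,interpolation=cv2.INTER_CUBIC))
```

```text
[ 588.4 -303.7  155.6] 3.2198191676385393 [-0.10220024 -0.25289953 -0.00975927] [0.02008602 0.048093   0.01264877]
```

View pics/s3z.png

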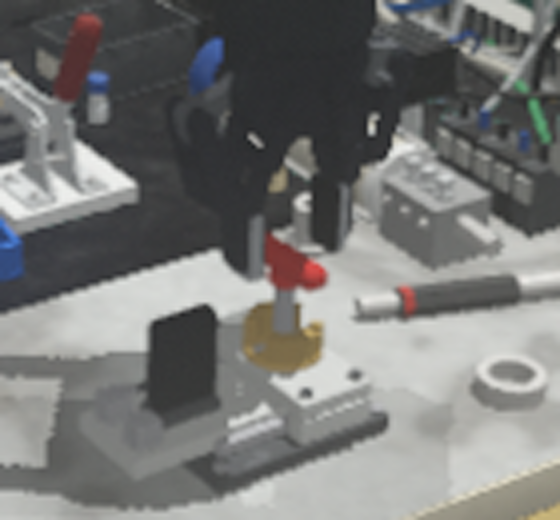

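apply_moves --pt "0 0 0.3 0" --pt "0 0 0 0" --pt "0 0 0 0" --pt "0 0 0 0" --pt "0 0 0 0" --pt "0 0 0 0" --grip 0 --force 40

```text
time_s: 5.75
eef_pos: [588.0, -303.7, 151.6]
ee_rot: [-0.0, 0.687, 0.727, -0.0]
force: [-4.7, 0.3, 4.7]
grip_width: 0.164
```

Run:
```python
from h import *
for k in range(3):
  w=capture('wrist'); st,p,R=state(); print(p.round(2),yaw(R),st['force'].round(2),st['wrist_torque'].round(3),st['grip_width']*85.4)
```

```text
[ 588.02 -303.64  151.61] 3.2080786343143357 [-4.58  0.54  4.81] [-0.029  1.007  0.008] 13.99771923965536
[ 588.03 -303.65  151.64] 3.2094501732297216 [-4.78  0.94  4.75] [0.024 0.999 0.066] 14.404716643958254
[ 588.02 -303.65  151.63] 3.2095059202858724 [-5.13  0.67  4.84] [ 0.038  0.99  -0.003] 14.3411109195856
```

apply_moves --pt "0 0 -0.3 0" --pt "0 0 -0.3 0" --pt "0 0 -0.3 0" --pt "0 0 -0.3 0" --pt "0 0 -0.2 0" --pt "0 0 -0.1 0" --pt "0 0 0 0" --pt "0 0 0 0"

```text
time_s: 6.7
eef_pos: [587.9, -303.4, 166.0]
ee_rot: [-0.001, 0.687, 0.727, -0.0]
force: [-4.4, -2.1, -14.6]
grip_width: 0.163
```

Run:
```python
from h import *
w=snap('side','s4.png'); i=cv2.imread('pics/s4.png'); cv2.imwrite('pics/s4z.png',cv2.resize(i[180:310,280:420],None,fx=4,fy=4,interpolation=cv2.INTER_CUBIC))
st,p,R=state(); print(p.round(2),yaw(R),st['force'].round(2),st['wrist_torque'].round(3),st['grip_width']*85.4)
```

```text
[ 587.94 -303.42  165.98] 3.2130154779672986 [ -4.55  -1.1  -13.44] [-0.283  0.752 -0.033] 13.83532349072193
```

View pics/s4z.png

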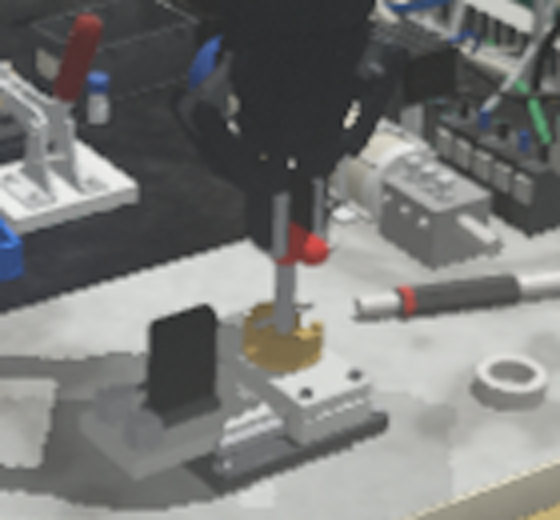

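apply_moves --pt "0 0 -0.05 0" --pt "0 0 0 6" --pt "0 0 0 8" --pt "0 0 0 8" --pt "0 0 0 8" --pt "0 0 0 8" --pt "0 0 0 8" --pt "0 0 0 0"

```text
time_s: 7.55
eef_pos: [588.4, -303.6, 166.9]
ee_rot: [0.0, 0.917, 0.4, 0.0]
force: [-2.2, -2.4, -14.3]
grip_width: 0.162
```

Run:
```python
from h import *
st,p,R=state(); print(p.round(2),yaw(R),st['force'].round(2),st['wrist_torque'].round(3),st['grip_width']*85.4)
```

```text
[ 588.44 -303.63  166.94] -42.85976063308908 [ -2.16  -2.37 -14.34] [-0.395  0.269  0.004] 13.809634925446188
```

apply_moves --pt "0 0 0 8" --pt "0 0 0 8" --pt "0 0 0 8" --pt "0 0 0 8" --pt "0 0 0 8" --pt "0 0 0 0" --pt "0 0 0 0"

```text
time_s: 8.25
eef_pos: [588.5, -304.0, 167.2]
ee_rot: [0.001, 0.998, 0.066, 0.001]
force: [1.3, -5.3, -14.1]
grip_width: 0.164
```

Run:
```python
from h import *
w=snap('side','s5.png'); i=cv2.imread('pics/s5.png'); cv2.imwrite('pics/s5z.png',cv2.resize(i[180:310,280:420],None,fx=4,fy=4,interpolation=cv2.INTER_CUBIC))
st,p,R=state(); print(p.round(2),yaw(R),st['force'].round(2),st['wrist_torque'].round(3),st['grip_width']*85.4)
```

```text
[ 588.49 -303.98  167.2 ] -82.4597987153377 [  0.71  -5.64 -13.98] [-0.95  -0.25   0.055] 13.90906049345392
```

View pics/s5z.png

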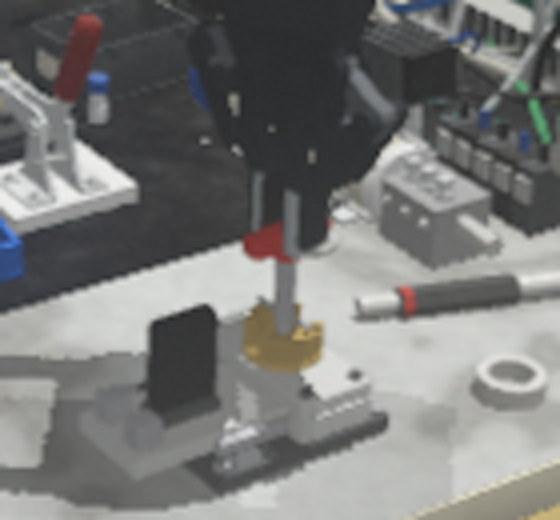

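apply_moves --pt "0 0 0.1 0" --pt "0 0 0.1 0" --pt "0 0 0.05 0" --pt "0 0 0 0"

```text
time_s: 8.7
eef_pos: [588.5, -304.0, 164.9]
ee_rot: [0.001, 0.998, 0.066, 0.001]
force: [0.1, -5.3, -13.5]
grip_width: 0.166
```

apply_moves --pt "0 0 0 0" --pt "0 0 0 0" --pt "0 0 0 0" --grip 1.6 --force 20

```text
time_s: 9.0
eef_pos: [588.5, -303.9, 164.9]
ee_rot: [0.001, 0.998, 0.065, 0.001]
force: [0.1, -4.9, -12.6]
grip_width: 0.187
```

Run:
```python
from h import *
st,p,R=state(); print(p.round(2),yaw(R),st['force'].round(2),st['wrist_torque'].round(3),st['grip_width']*85.4)
```

```text
[ 588.52 -303.91  164.92] -82.54377953432574 [  0.13  -4.9  -12.57] [-0.92  -0.135  0.034] 15.984884450717301
```

Run:
```python
from h import *
for k in range(3):
    w=snap('scene','c6.png')
    st,p,R=state(); print(p.round(2),yaw(R),st['force'].round(2),st['wrist_torque'].round(3),st['grip_width']*85.4)
i=cv2.imread('pics/c6.png'); cv2.imwrite('pics/c6z.png',cv2.resize(i[180:310,310:450],None,fx=4,fy=4,interpolation=cv2.INTER_CUBIC))
w=snap('side','s6.png'); i=cv2.imread('pics/s6.png'); cv2.imwrite('pics/s6z.png',cv2.resize(i[180:310,280:420],None,fx=4,fy=4,interpolation=cv2.INTER_CUBIC))
```

```text
[ 588.51 -303.93  164.92] -82.54665089972904 [  0.13  -4.31 -13.41] [-0.928 -0.208  0.013] 16.21773826772872
[ 588.51 -303.91  164.92] -82.54210310969314 [  1.18  -5.48 -12.14] [-0.882 -0.155  0.008] 15.790999960310007
[ 588.51 -303.92  164.9 ] -82.54507020988933 [  0.78  -5.26 -12.46] [-0.922 -0.117  0.002] 15.988041273712522
```

View pics/s6z.png

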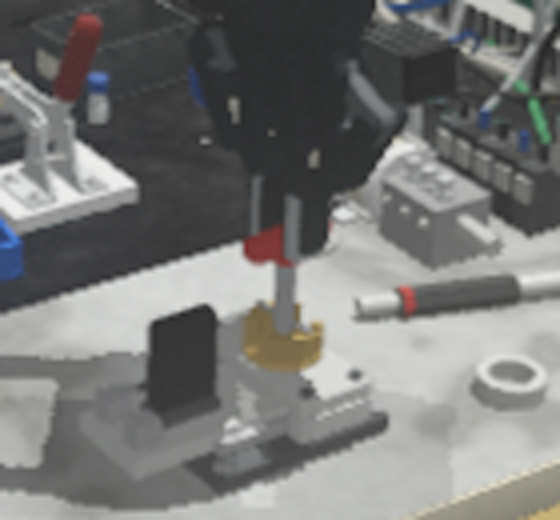

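View pics/c6z.png

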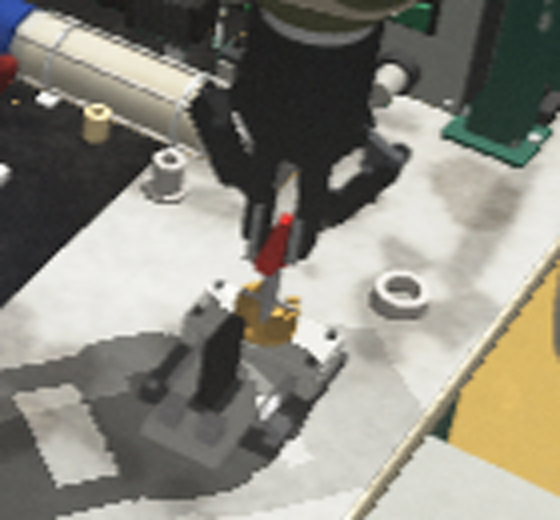

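apply_moves --pt "0 0 0 0" --pt "0 0 0 0" --pt "0 0 0 0" --grip 1.75

```text
time_s: 9.5
eef_pos: [588.8, -303.8, 166.0]
ee_rot: [0.001, 0.998, 0.064, 0.001]
force: [0.6, -1.7, 0.0]
grip_width: 0.205
```

apply_moves --pt "0 0 0.05 0" --pt "0 0 0.05 0" --pt "0 0 0 0"

```text
time_s: 9.8
eef_pos: [588.6, -303.9, 164.3]
ee_rot: [0.001, 0.998, 0.063, 0.001]
force: [2.5, -4.4, 4.4]
grip_width: 0.208
```

apply_moves --pt "0 0 -0.15 0" --pt "0 0 -0.15 0" --pt "0 0 0 0" --pt "0 0 0 0"

```text
time_s: 10.2
eef_pos: [588.0, -303.8, 165.7]
ee_rot: [-0.0, 0.998, 0.063, -0.0]
force: [1.4, -5.7, -2.5]
grip_width: 0.205
```

Run:
```python
from h import *
w=snap('side','s7.png'); i=cv2.imread('pics/s7.png'); cv2.imwrite('pics/s7z.png',cv2.resize(i[200:280,310:390],None,fx=7,fy=7,interpolation=cv2.INTER_CUBIC))
st,p,R=state(); print(p.round(2),yaw(R),st['force'].round(2),st['wrist_torque'].round(3),st['grip_width']*85.4)
```

```text
[ 588.04 -303.77  165.75] -82.78943368551366 [ 1.22 -5.57 -2.26] [-0.973 -0.271  0.005] 17.39013864629545
```

View pics/s7z.png

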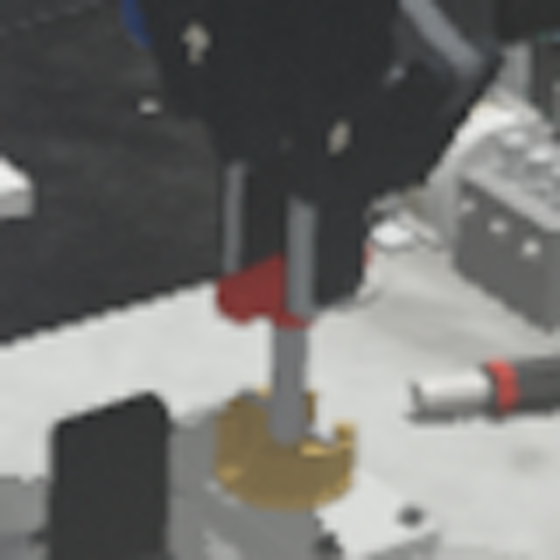

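apply_moves --pt "0 0.1 0 0" --pt "0 0 0 0" --pt "0 0 0 0"

```text
time_s: 10.55
eef_pos: [588.1, -304.3, 165.9]
ee_rot: [-0.001, 0.998, 0.063, -0.0]
force: [0.3, -3.2, -2.0]
grip_width: 0.203
```

Run:
```python
from h import *
st,p,R=state(); print(p.round(2),yaw(R),st['force'].round(2),st['wrist_torque'].round(3),st['grip_width']*85.4)
```

```text
[ 588.14 -304.26  165.85] -82.78289950545391 [ 0.28 -3.18 -2.02] [-0.432 -0.117  0.   ] 17.36400216935035
```

apply_moves --pt "0 0.15 0 0" --pt "0 0 0 0" --pt "0 0 0 0"

```text
time_s: 10.85
eef_pos: [588.4, -305.4, 166.1]
ee_rot: [-0.001, 0.998, 0.063, -0.0]
force: [-0.4, 2.0, -2.5]
grip_width: 0.203
```

Run:
```python
from h import *
st,p,R=state(); print(p.round(2),yaw(R),st['force'].round(2),st['wrist_torque'].round(3),st['grip_width']*85.4)
```

```text
[ 588.39 -305.43  166.1 ] -82.7756185683927 [-0.4   2.03 -2.49] [0.336 0.054 0.029] 17.368611418715812
```

apply_moves --pt "0 -0.05 0 0" --pt "0 0 0 -3" --pt "0 0 0 -3" --pt "0 0 0 0" --grip 1.75

```text
time_s: 11.25
eef_pos: [588.6, -305.3, 166.5]
ee_rot: [-0.0, 0.993, 0.115, 0.0]
force: [0.5, 2.2, -0.7]
grip_width: 0.204
```

```bash
cat > q.py <<'E'
from h import *
st,p,R=state(); print(round(st['time_s'],2),p.round(2),'yaw',yaw(R).round(2),'F',st['force'].round(2),'T',st['wrist_torque'].round(3),round(st['grip_width']*85.4,2),'tau6',st['tau'][5].round(3))
E
python3 q.py
```

```text
11.25 [ 588.56 -305.25  166.49] yaw -76.76 F [ 0.55  2.23 -0.65] T [ 0.409 -0.123 -0.061] 17.44 tau6 -0.555
```

apply_moves --pt "0 0 0 -3" --pt "0 0 0 -3" --pt "0 0 0 0"

```text
time_s: 11.55
eef_pos: [588.6, -305.2, 166.5]
ee_rot: [-0.0, 0.986, 0.167, 0.0]
force: [0.7, 3.6, -1.0]
grip_width: 0.205
```

```bash
python3 q.py
```

```text
11.55 [ 588.57 -305.23  166.48] yaw -70.83 F [ 0.67  3.63 -1.01] T [ 0.57  -0.138  0.012] 17.51 tau6 -0.558
```

apply_moves --pt "0 0 0 -3" --pt "0 0 0 -3" --pt "0 0 0 0"

```text
time_s: 11.85
eef_pos: [588.5, -305.2, 166.5]
ee_rot: [-0.0, 0.976, 0.217, 0.0]
force: [1.0, 4.0, 0.5]
grip_width: 0.203
```

```bash
python3 q.py
```

```text
11.85 [ 588.5  -305.24  166.48] yaw -64.88 F [0.97 4.02 0.49] T [ 0.672 -0.115  0.003] 17.34 tau6 -0.56
```

apply_moves --pt "0 0 0 -3" --pt "0 0 0 -3" --pt "0 0 0 0"

```text
time_s: 12.15
eef_pos: [588.5, -305.3, 166.4]
ee_rot: [-0.0, 0.963, 0.268, 0.0]
force: [-0.7, 4.4, -0.8]
grip_width: 0.205
```

```bash
sed -i "1a w=snap('side','sq.png'); i=cv2.imread('pics/sq.png'); cv2.imwrite('pics/sqz.png',cv2.resize(i[200:280,310:390],None,fx=7,fy=7,interpolation=cv2.INTER_CUBIC))" q.py; python3 q.py
```

```text
12.2 [ 588.43 -305.32  166.4 ] yaw -58.96 F [ 0.29  3.97 -0.31] T [ 0.742 -0.06  -0.02 ] 17.66 tau6 -0.227
```

View pics/sqz.png

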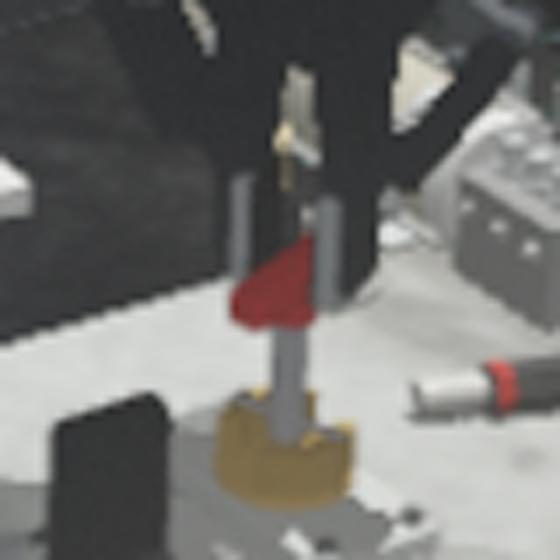

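apply_moves --pt "0 -0.05 0 -3" --pt "0 0 0 -3" --pt "0 0 0 0"

```text
time_s: 12.5
eef_pos: [588.1, -305.6, 166.5]
ee_rot: [0.001, 0.948, 0.318, -0.0]
force: [-0.9, 0.3, -1.3]
grip_width: 0.203
```

```bash
python3 q.py
```

```text
12.55 [ 588.11 -305.64  166.6 ] yaw -52.97 F [-1.43 -0.1  -0.31] T [ 0.053  0.121 -0.083] 17.51 tau6 -0.203
```

apply_moves --pt "0 0 0 -3" --pt "0 0 0 -3" --pt "0 0 0 0"

```text
time_s: 12.85
eef_pos: [588.1, -305.2, 166.5]
ee_rot: [0.0, 0.93, 0.367, -0.0]
force: [-0.7, 1.6, 0.4]
grip_width: 0.203
```

```bash
python3 q.py
```

```text
12.9 [ 588.15 -305.28  166.53] yaw -46.96 F [-0.55  1.01 -0.2 ] T [0.296 0.087 0.017] 17.56 tau6 -0.222
```

View pics/sqz.png

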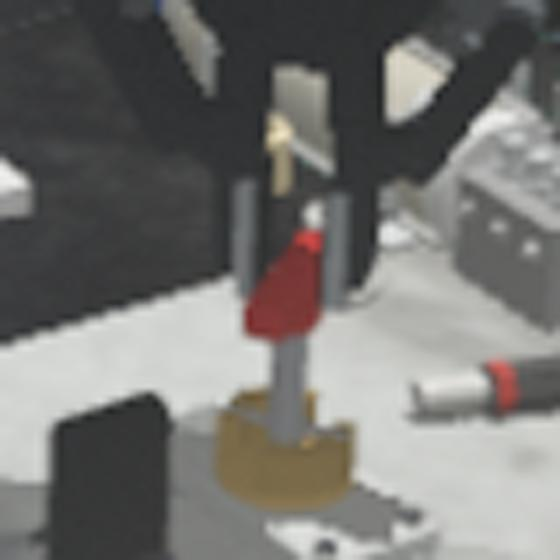

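apply_moves --pt "0 0 0 -3" --pt "0 0 0 0"

```text
time_s: 13.1
eef_pos: [588.1, -305.1, 166.5]
ee_rot: [-0.0, 0.92, 0.392, -0.0]
force: [-1.0, 2.5, 1.3]
grip_width: 0.206
```

```bash
python3 q.py
```

```text
13.15 [ 588.15 -305.08  166.45] yaw -43.95 F [-1.28  3.16  1.22] T [ 0.462  0.141 -0.056] 17.45 tau6 -0.225
```

View pics/sqz.png

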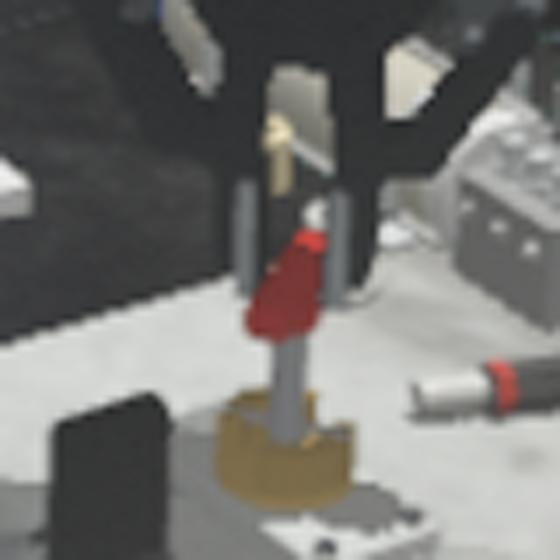

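apply_moves --pt "0 0 0 -3" --pt "0 0 0 0"

```text
time_s: 13.35
eef_pos: [588.2, -305.0, 166.5]
ee_rot: [-0.0, 0.91, 0.416, 0.0]
force: [-0.7, 3.2, 0.8]
grip_width: 0.198
```

```bash
python3 q.py
cat > av.py <<'E'
from h import *
F=[];T=[]
for k in range(4):
    capture('side'); st=readout.sense(); F.append(st['force']);T.append(st['wrist_torque'])
print(np.mean(F,0).round(2),np.mean(T,0).round(3))
E
python3 av.py
```

```text
13.4 [ 588.19 -304.97  166.5 ] yaw -40.95 F [0.32 4.44 1.32] T [ 0.688  0.163 -0.218] 17.5 tau6 -0.359
[-0.83  3.99  1.63] [ 0.719  0.137 -0.174]
```

View pics/sqz.png

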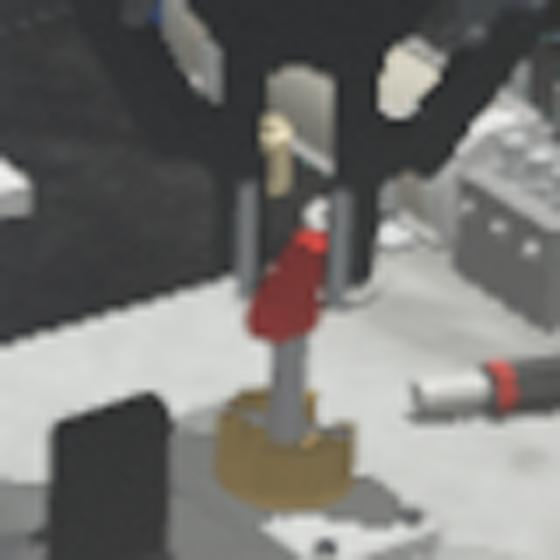

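apply_moves --pt "0 0 0 3" --pt "0 0 0 3" --pt "0 0 0 0" --pt "0 0 0 0" --pt "0 0 0 0" --pt "0 0 0 0" --pt "0 0 0 0" --grip 4.5

```text
time_s: 14.3
eef_pos: [588.2, -305.2, 166.4]
ee_rot: [0.0, 0.93, 0.368, -0.0]
force: [-0.6, -0.7, 0.5]
grip_width: 0.525
```

```bash
python3 q.py;python3 av.py
```

```text
14.35 [ 588.17 -305.14  166.38] yaw -46.78 F [-0.29 -0.29 -0.09] T [0.022 0.04  0.032] 44.85 tau6 -0.004
[-0.14  0.16  0.21] [-0.001  0.011  0.026]
```

View pics/sqz.png

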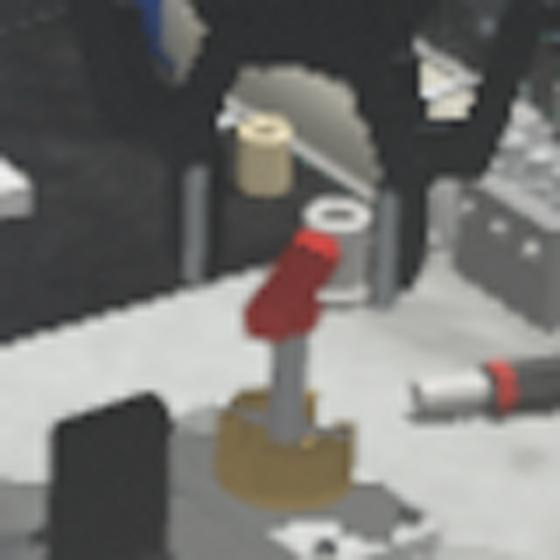

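apply_moves --pt "0 0 -2 0" --pt "0 0 -4 0" --pt "0 0 -4 0" --pt "0 0 0 0"

```text
time_s: 14.95
eef_pos: [589.2, -305.8, 272.8]
ee_rot: [0.005, 0.93, 0.368, 0.003]
force: [0.0, -0.6, -0.1]
grip_width: 0.53
```

```bash
python3 q.py
python3 - <<'E'
from h import *
for n in ('scene','side','wrist'):
    c=snap(n,n+'8.png'); i=cv2.imread('pics/'+n+'8.png')
    x,y={'scene':(345,225),'side':(315,215),'wrist':(180,120)}[n]; s=70 if n!='wrist' else 200
    o=cv2.resize(i[y:y+s,x:x+s],(600,600),interpolation=cv2.INTER_CUBIC)
    cv2.imwrite('pics/'+n+'8z.png',o)
a=np.hstack([cv2.resize(cv2.imread(f'pics/{n}8z.png'),(400,400)) for n in('scene','side')]);cv2.imwrite('pics/p8.png',a)
E
```

```text
15.0 [ 588.67 -305.41  269.3 ] yaw -46.78 F [-0.62 -0.45 -0.56] T [ 0.041  0.007 -0.026] 44.75 tau6 0.0
```

View pics/p8.png

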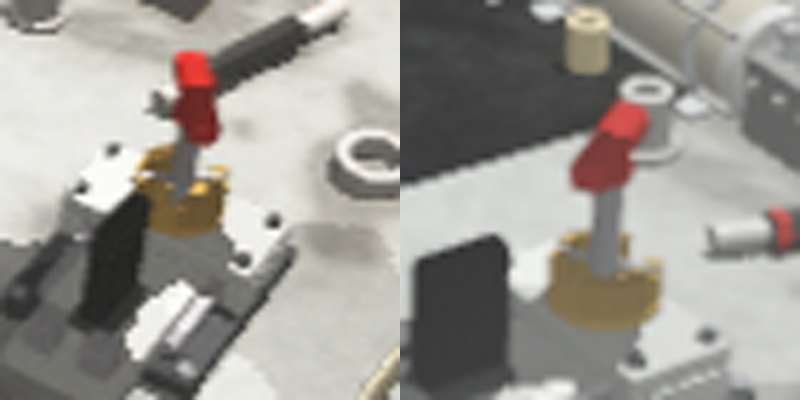

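View pics/wrist8.png

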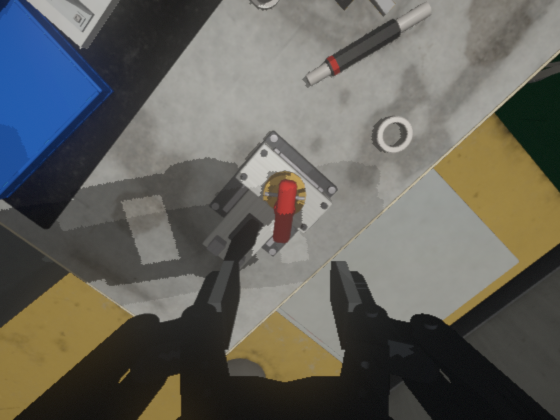

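Run:
```python
from h import *
s=capture('scene');d=capture('side')
for z in(86,96,98.5): print(z,np.round(proj(s,[588,-303.5,z]),1),np.round(proj(d,[588,-303.5,z]),1))
def red(fn,x,y):
    i=cv2.cvtColor(cv2.imread(fn),cv2.COLOR_BGR2HSV).astype(int); m=((i[...,0]<8)|(i[...,0]>172))&(i[...,1]>150)&(i[...,2]>60)
    m[:y[0]]=0;m[y[1]:]=0;m[:,:x[0]]=0;m[:,x[1]:]=0
    v,u=np.nonzero(m); return m.sum(),u.mean().round(2),v.mean().round(2),u.min(),u.max(),v.min(),v.max()
print(red('pics/scene1.png',(360,400),(225,265)),red('pics/scene8.png',(360,400),(225,265)))
print(red('pics/side1.png',(335,370),(225,265)),red('pics/side8.png',(335,370),(225,265)))
w=capture('wrist'); i=cv2.cvtColor(w['img'],cv2.COLOR_RGB2BGR); cv2.imwrite('pics/w9z.png',cv2.resize(i[150:260,230:340],None,fx=5,fy=5,interpolation=cv2.INTER_CUBIC))
```

```text
86 [378.5 243.8] [350.9 244.4]
96 [379.1 240.6] [351.1 239.9]
98.5 [379.2 239.9] [351.1 238.8]
(np.int64(129), np.float64(378.67), np.float64(244.43), np.int64(369), np.int64(388), np.int64(236), np.int64(250)) (np.int64(85), np.float64(378.94), np.float64(241.35), np.int64(376), np.int64(382), np.int64(234), np.int64(249))
(np.int64(81), np.float64(350.94), np.float64(243.42), np.int64(342), np.int64(360), np.int64(238), np.int64(249)) (np.int64(34), np.float64(353.65), np.float64(235.82), np.int64(350), np.int64(357), np.int64(233), np.int64(238))
```

View pics/w9z.png

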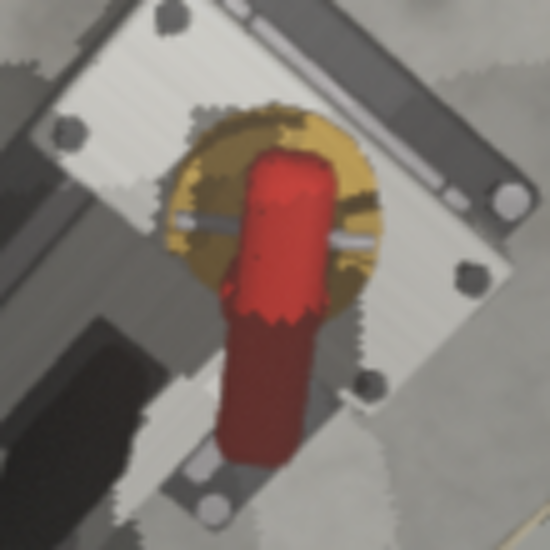

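Run:
```python
from h import *
plan([526.1,-307.7,200],-86.8,6)
```

```text
from [ 588.  -305.   265.1] -46.79
[np.float64(-0.78), np.float64(-0.67), np.float64(1.08), np.float64(6.67)]
[np.float64(-0.86), np.float64(-0.58), np.float64(1.08), np.float64(6.67)]
[np.float64(-0.92), np.float64(-0.47), np.float64(1.08), np.float64(6.67)]
[np.float64(-0.97), np.float64(-0.37), np.float64(1.08), np.float64(6.67)]
[np.float64(-1.0), np.float64(-0.25), np.float64(1.08), np.float64(6.67)]
[np.float64(-1.02), np.float64(-0.13), np.float64(1.08), np.float64(6.67)]
```

apply_moves --pt "-0.8 -0.7 1.1 6.7" --pt "-0.9 -0.6 1.1 6.7" --pt "-0.9 -0.5 1.1 6.7" --pt "-1.0 -0.4 1.1 6.7" --pt "-1.0 -0.2 1.1 6.6" --pt "-1.0 -0.1 1.1 6.6" --pt "0 0 0 0" --pt "0 0 0 0" --grip 6

```text
time_s: 16.1
eef_pos: [525.7, -308.1, 200.5]
ee_rot: [-0.0, 1.0, 0.029, -0.0]
force: [0.7, 0.5, 1.2]
grip_width: 0.702
```

```bash
python3 q.py
python3 - <<'E'
from h import *
w=snap('wrist','w10.png'); print(np.round(proj(w,[526,-307.5,75]),1),np.round(proj(w,[588,-303.5,102]),1))
E
```

```text
16.15 [ 525.98 -308.11  200.83] yaw -86.63 F [ 0.78 -0.39  0.24] T [-0.01   0.045  0.014] 60.16 tau6 0.016
[283.4 234. ] [282.5 143.5]
```

View pics/w10.png

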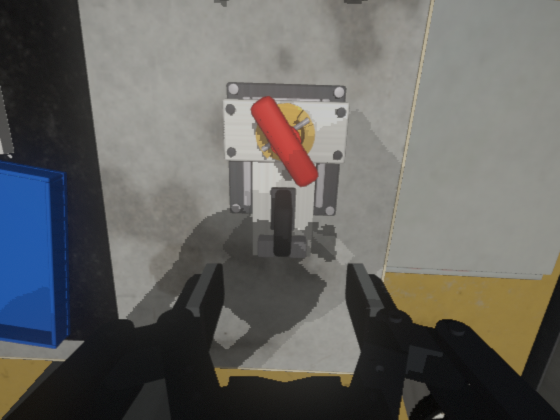

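apply_moves --pt "0 0 2.5 0" --pt "0 0 2.5 0" --pt "0 0 1.5 0" --pt "0 0 1 0" --pt "0 0 0.7 0" --pt "0 0 0 0" --pt "0 0 0 0"

```text
time_s: 16.9
eef_pos: [525.8, -308.3, 119.2]
ee_rot: [0.0, 1.0, 0.028, 0.0]
force: [0.5, -0.5, 0.9]
grip_width: 0.704
```

```bash
python3 q.py
```

```text
16.95 [ 525.84 -308.26  119.3 ] yaw -86.78 F [-0.   -0.41  0.32] T [-0.005 -0.018 -0.015] 59.8 tau6 -0.002
```

apply_moves --pt "0 0 0 0" --pt "0 0 0 0" --pt "0 0 0 0" --pt "0 0 0 0" --pt "0 0 0 0" --pt "0 0 0 0" --grip 0.9 --force 20

```text
time_s: 17.55
eef_pos: [525.5, -307.9, 118.4]
ee_rot: [-0.0, 1.0, 0.028, -0.0]
force: [-1.6, 0.6, -0.2]
grip_width: 0.135
```

```bash
python3 q.py; python3 av.py
```

```text
17.6 [ 525.47 -307.96  118.36] yaw -86.78 F [-1.01  1.95  0.12] T [ 0.155  0.005 -0.024] 11.52 tau6 -0.002
[-0.28  1.22  0.15] [ 0.165  0.098 -0.   ]
```

apply_moves --pt "0 0 0 0" --pt "0 0 0 0" --pt "0 0 0 0" --pt "-0.1 0 0 0" --pt "-0.2 0 0 0" --pt "-0.3 0 0 0" --pt "0 0 0 0" --grip 0 --force 50

```text
time_s: 18.5
eef_pos: [519.1, -308.5, 118.4]
ee_rot: [0.0, 1.0, 0.028, -0.0]
force: [-1.1, -0.0, -1.0]
grip_width: 0.132
```

```bash
python3 q.py; python3 av.py
```

```text
18.55 [ 519.18 -308.5   118.43] yaw -86.8 F [-1.07 -0.52 -0.89] T [-0.08   0.205  0.009] 11.29 tau6 -0.022
[-1.92 -0.39  1.15] [-0.118  0.362 -0.044]
```

apply_moves --pt "-0.7 0 0 0" --pt "-1.2 0 0 0" --pt "-1.2 0 0 0" --pt "-1.2 0 0 0" --pt "-1.2 0 0 0" --pt "-1.2 0 0 0" --pt "-0.8 0 0 0" --pt "0 0 0 0"

```text
time_s: 19.55
eef_pos: [443.8, -312.6, 118.4]
ee_rot: [-0.0, 1.0, 0.028, -0.0]
force: [-1.3, 0.4, -2.0]
grip_width: 0.13
```

apply_moves --pt "-0.8 0 0 0" --pt "-0.4 0 0 0" --pt "0 0 0 0" --pt "0 0 0 0"

```text
time_s: 19.95
eef_pos: [432.7, -313.3, 118.4]
ee_rot: [-0.0, 1.0, 0.028, 0.0]
force: [-0.1, -0.6, -1.8]
grip_width: 0.134
```

```bash
python3 q.py; python3 av.py
python3 - <<'E'
from h import *
snap('scene','c11.png');snap('side','s11.png')
a=np.hstack([cv2.resize(cv2.imread('pics/c11.png')[170:320,220:420],(400,300)),cv2.resize(cv2.imread('pics/s11.png')[180:330,200:400],(400,300))]);cv2.imwrite('pics/p11.png',a)
E
```

```text
20.0 [ 432.79 -313.24  118.4 ] yaw -86.79 F [-0.42 -0.58 -1.82] T [-0.005  0.009 -0.001] 11.02 tau6 -0.002
[-0.19  0.12 -1.33] [0.007 0.014 0.024]
```

View pics/p11.png

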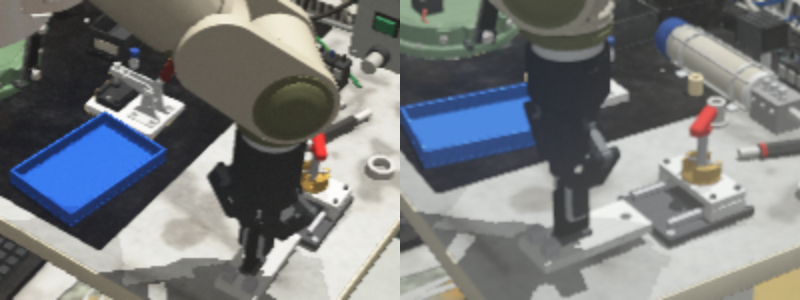

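apply_moves --pt "0 0 -0.5 0" --pt "0 0 -1.5 0" --pt "0 0 -1.5 0" --pt "0 0 -1.5 0" --pt "0 0 -1 0" --pt "0 0 0 0"

```text
time_s: 20.9
eef_pos: [433.0, -313.6, 179.8]
ee_rot: [0.001, 1.0, 0.028, 0.001]
force: [-0.4, -0.6, -1.8]
grip_width: 0.132
```

```bash
python3 q.py
python3 - <<'E'
from h import *
plan([443.1,-54,178],-97.3,10)
E
```

```text
20.95 [ 432.7  -313.28  178.71] yaw -86.79 F [-0.2   0.09 -1.34] T [ 0.007  0.024 -0.   ] 11.19 tau6 0.0
from [ 432.7 -313.3  178.7] -86.79
[np.float64(0.25), np.float64(-2.58), np.float64(0.01), np.float64(1.05)]
[np.float64(0.2), np.float64(-2.59), np.float64(0.01), np.float64(1.05)]
[np.float64(0.15), np.float64(-2.59), np.float64(0.01), np.float64(1.05)]
[np.float64(0.11), np.float64(-2.59), np.float64(0.01), np.float64(1.05)]
[np.float64(0.06), np.float64(-2.59), np.float64(0.01), np.float64(1.05)]
[np.float64(0.01), np.float64(-2.59), np.float64(0.01), np.float64(1.05)]
[np.float64(-0.04), np.float64(-2.59), np.float64(0.01), np.float64(1.05)]
[np.float64(-0.08), np.float64(-2.59), np.float64(0.01), np.float64(1.05)]
[np.float64(-0.13), np.float64(-2.59), np.float64(0.01), np.float64(1.05)]
[np.float64(-0.18), np.float64(-2.59), np.float64(0.01), np.float64(1.05)]
```

apply_moves --pt "0.2 -2.0 0 1" --pt "0.2 -2.8 0 1.1" --pt "0.2 -2.8 0 1.1" --pt "0.1 -2.8 0 1.1" --pt "0.1 -2.8 0 1.1" --pt "0 -2.8 0 1.1" --pt "0 -2.8 0 1.1" --pt "-0.1 -2.8 0 1.1"

```text
time_s: 21.75
eef_pos: [441.9, -95.9, 177.7]
ee_rot: [-0.0, 0.999, -0.048, -0.001]
force: [0.7, 0.5, -2.2]
grip_width: 0.133
```

apply_moves --pt "-0.1 -2.5 0 1" --pt "-0.2 -1.8 0 1" --pt "0 0 0 0" --pt "0 0 0 0"

```text
time_s: 22.15
eef_pos: [443.6, -54.2, 178.0]
ee_rot: [-0.0, 0.998, -0.065, -0.0]
force: [-0.6, -0.1, -1.7]
grip_width: 0.134
```

```bash
python3 q.py
python3 - <<'E'
from h import *
snap('scene','c12.png');snap('side','s12.png');snap('wrist','w12.png')
a=np.hstack([cv2.resize(cv2.imread('pics/c12.png')[170:320,170:370],(400,300)),cv2.resize(cv2.imread('pics/s12.png')[150:300,180:380],(400,300))]);cv2.imwrite('pics/p12.png',a)
E
```

```text
22.2 [443.66 -54.6  178.08] yaw -97.48 F [ 0.12 -0.67 -2.64] T [-0.017  0.016  0.023] 11.13 tau6 0.011
```

View pics/p12.png

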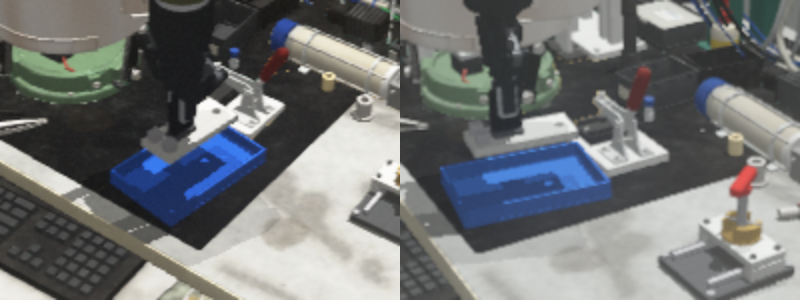

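View pics/w12.png

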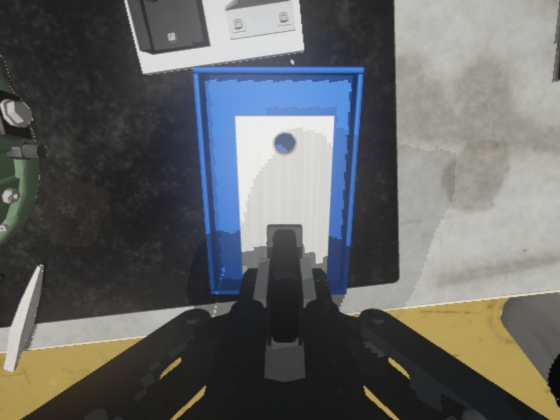

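Run:
```python
from h import *
w=capture('wrist'); c=[atz(w,*p,22) for p in((194,69),(363,68),(212,292),(346,293))]
print(np.round(c,1).tolist(),np.mean(c,0)); print([atz(w,*p,80).round(1).tolist() for p in((236,116),(334,116),(285,143))])
st=readout.sense();print(st['eef_pos'])
```

```text
[[552.6, -10.4, 22.0], [538.9, -118.3, 22.0], [387.7, 11.9, 22.0], [372.6, -95.9, 22.0]] [462.95847667 -53.18304365  22.        ]
[[521.9, -40.7, 80.0], [515.5, -89.2, 80.0], [505.5, -63.2, 80.0]]
[443.67025965 -54.69457318 178.27621848]
```

apply_moves --pt "0.1 0 1.5 0" --pt "0 0 1.5 0" --pt "0 0 1.3 0" --pt "0 0 1 0" --pt "0 0 0.5 0" --pt "0 0 0.3 0" --pt "0 0 0 0" --pt "0 0 0 0"

```text
time_s: 23.2
eef_pos: [444.9, -54.3, 117.8]
ee_rot: [0.0, 0.998, -0.065, 0.0]
force: [-0.6, 0.3, -2.3]
grip_width: 0.136
```

```bash
python3 q.py; python3 av.py
```

```text
23.25 [444.91 -54.28 117.82] yaw -97.49 F [ 0.02 -0.5  -2.14] T [0.035 0.032 0.067] 11.07 tau6 -0.0
[-0.23 -0.28 -2.  ] [-0.022  0.018 -0.013]
```

apply_moves --pt "0 0 0.1 0" --pt "0 0 0.1 0" --pt "0 0 0.1 0" --pt "0 0 0 0" --pt "0 0 0 0"

```text
time_s: 23.95
eef_pos: [444.7, -54.2, 114.4]
ee_rot: [0.0, 0.998, -0.065, -0.0]
force: [-0.3, -2.2, -1.4]
grip_width: 0.13
```

```bash
python3 q.py; python3 av.py
```

```text
24.0 [444.69 -54.19 114.39] yaw -97.49 F [ 0.03 -0.01 -2.35] T [-0.013 -0.041 -0.053] 11.24 tau6 -0.0
[ 0.13 -0.23 -1.93] [-0.006  0.003  0.001]
```

apply_moves --pt "0 0 0.1 0" --pt "0 0 0 0" --pt "0 0 0.1 0" --pt "0 0 0 0" --pt "0 0 0 0"

```text
time_s: 24.7
eef_pos: [444.7, -54.2, 112.4]
ee_rot: [0.0, 0.998, -0.065, 0.0]
force: [0.7, 0.3, -1.7]
grip_width: 0.131
```

```bash
python3 q.py; python3 av.py
```

```text
24.75 [444.73 -54.21 112.43] yaw -97.5 F [ 0.06  0.02 -1.92] T [ 0.017 -0.041 -0.004] 11.27 tau6 -0.007
[ 0.46  0.33 -1.08] [ 0.087 -0.029 -0.006]
```

Contact is just starting; a little further.

apply_moves --pt "0 0 0.05 0" --pt "0 0 0 0" --pt "0 0 0 0"

```text
time_s: 25.25
eef_pos: [444.8, -54.2, 112.4]
ee_rot: [0.0, 0.998, -0.065, 0.0]
force: [-1.4, 1.5, 5.6]
grip_width: 0.137
```

```bash
python3 q.py; python3 av.py
```

```text
25.3 [444.77 -54.13 112.36] yaw -97.48 F [-1.41  2.18  5.85] T [ 0.215  0.373 -0.026] 11.46 tau6 -0.01
[-1.81  2.02  6.66] [ 0.187  0.33  -0.01 ]
```

Contact at 6–7 N. Release, opening only so far as the tray walls allow (fingertips stay above them).

apply_moves --pt "0 0 0 0" --pt "0 0 0 0" --pt "0 0 0 0" --pt "0 0 0 0" --pt "0 0 0 0" --grip 4 --force 20

```text
time_s: 26.0
eef_pos: [444.6, -54.2, 111.8]
ee_rot: [-0.0, 0.998, -0.065, -0.0]
force: [-0.8, -0.5, 0.1]
grip_width: 0.467
```

```bash
python3 q.py; python3 av.py
```

```text
26.05 [444.67 -54.19 111.86] yaw -97.49 F [-0.07 -0.09 -0.15] T [ 0.024  0.009 -0.009] 40.03 tau6 0.0
[ 0.03  0.27 -0.16] [-0.023  0.009  0.019]
```

apply_moves --pt "0 0 -1 0" --pt "0 0 -3 0" --pt "0 0 -4 0" --pt "0 0 -4 0" --pt "0 0 -4 0" --pt "0 0 0 0" --pt "0 0 0 0" --pt "0 0 0 0"

```text
time_s: 27.05
eef_pos: [444.2, -54.0, 271.0]
ee_rot: [-0.0, 0.998, -0.065, -0.001]
force: [0.1, -0.4, 0.3]
grip_width: 0.468
```

```bash
python3 q.py
python3 - <<'E'
from h import *
snap('scene','c13.png');snap('side','s13.png');w=snap('wrist','w13.png')
a=np.hstack([cv2.resize(cv2.imread('pics/c13.png')[170:320,220:420],(400,300)),cv2.resize(cv2.imread('pics/s13.png')[180:330,190:390],(400,300))]);cv2.imwrite('pics/p13.png',a)
a=np.hstack([cv2.resize(cv2.imread(f'pics/{n}13.png')[y:y+70,x:x+70],(400,400),interpolation=cv2.INTER_CUBIC) for n,x,y in(('c',345,225),('s',315,215))]);cv2.imwrite('pics/p13k.png',a)
E
```

```text
27.1 [444.25 -54.04 270.85] yaw -97.49 F [ 0.3  -1.03  0.31] T [0.008 0.01  0.027] 39.87 tau6 -0.0
```

View pics/p13.png

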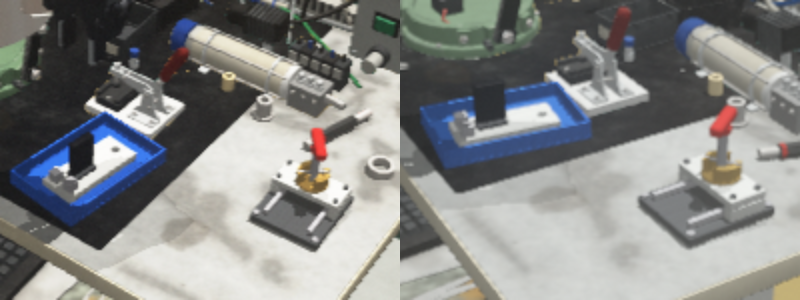

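View pics/p13k.png

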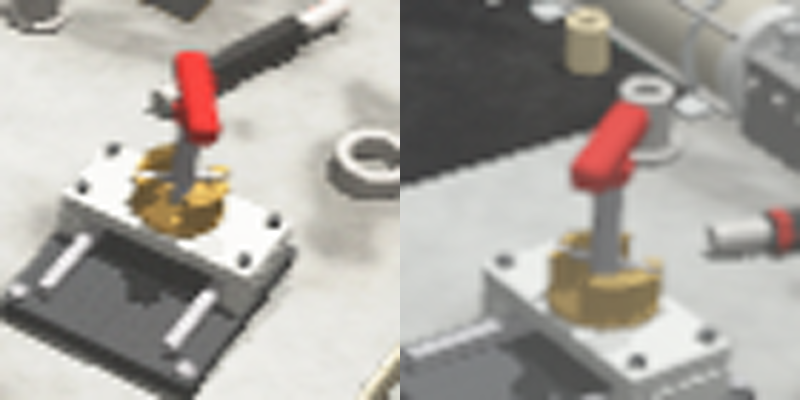

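View pics/w13.png

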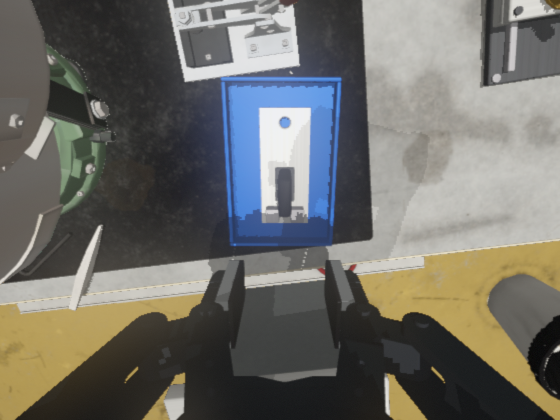

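The plate lies flat, handle up, inside the tray (wrist view: plate columns 260–310, rows 108–222; tray columns 222–340, rows 78–245). The knob is in the same place as when it latched (side view, zoomed, about (610,148)). The gripper is clear, so I am handing in.

```bash
python3 -c "
from rig import ctrl
print(ctrl.finish_job())"
```

```text
the job is handed in; nothing more can be done
None
```

The job is handed in at about 27 s of the 67 s allowed: the plunger is latched open and the nest plate lies in the blue tray. `finish_job` gives no verdict, so the points below are my own checks.

**What I did**
- **Plunger:** I pulled the knob up about 15 mm and turned it about 1.5 rad clockwise. I let it down on the rim and dragged it back with loose fingers until it dropped and resisted turning (about 0.2 N m, at roughly 0.8–0.9 rad). Then I let go.
- **Plate:** I slid it out by the handle with 2 N or less sideways, carried it to the tray and set it down at about 6–7 N of contact force. Then I released it and raised the gripper about 160 mm.

**Last checks**
- **Latch:** the scene camera put the knob 9.7 mm up and the side view, read by eye, gave about 8.7 mm. Both fit the notch (about 10 mm) better than the rim (12.5 mm), but the accuracy is only 1–2 mm. In the final pictures the knob had not moved since latching.
- **Plate:** it lies flat, handle up and inside the rim, within a few mm of where I aimed it. The wrist force is near zero and nothing touches the robot.
- **Bystanders:** the bushes, ring and plug gauge look unmoved in the pictures. I did not measure them, and I did not check the hex key or tweezers separately.

**What disagreed:** an opening of 16 mm still held the 14 mm bar, so the first attempt to loosen it did nothing and I opened to 17.5 mm. While dragging at that opening, one pad still pushed the knob sideways with up to 5.6 N until I re-centred.

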